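Clamp a counting chamber in the reader's holder

ROBOT

A 6-joint arm with a two-finger parallel gripper is mounted at the origin on the work surface. World frame = base frame: x ahead of the robot, y to its left, z up, the work surface at z = 0. Lengths are in mm, angles in rad, forces in N, time in s.
With the tool pointing down it reaches from about 400 to 925 mm from the base axis. Payload 12.5 kg.
Tool frame: the origin (TCP) lies at the centre of the arm's flange, where the gripper is bolted on; the fingertips stand 190 mm ahead of it and the grasp point (between the pads) lies env.grip_point_offset ahead of it (env.grip_point_offset is the distance from the TCP to the grasp point, in mm); z points along the fingers, x is the direction in which the jaws open and shut, and the axes are right-handed (so a half turn about z gives the same grasp; the last joint's range is limited). The gripper opens to 95 mm and grips with 3 to 60 N. Pads are 20 mm wide; open, the fingers measure 119 mm over their backs; the gripper's body (75 mm by 180 mm) begins 59 mm behind the grasp point.
Start: joints at [1.189, 0.491, 1.559, -0, 1.092, -0.106], TCP at [170.174, 601.387, 404.761] pointing down, gripper open.
Joint ranges: [-3.1, 3.1], [-0.84, 2.19], [0.05, 2.79], [-1.13, 4.28], [0.06, 2.93], [-2.69, 2.69]. Speed limits (rad/s): [2.22, 2.22, 2.79, 3.14, 3.14, 3.14].

INTERFACE

Orientations are given as [roll, pitch, yaw] about the fixed x, y, z axes, in that order (R = Rz(yaw) Ry(pitch) Rx(roll)).
In Python, from cell import state, read_camera, camera_model, job_done, env gives the robot as it stands.
- The arm moves only by the tool arm_command, never from a script. Its argument "steps" is a list of rows, each a list of 6 numbers: the shift along the tool's x, y, z in cm, then the turn, a rotation vector about the tool's x, y, z in degrees. In form: [[dx, dy, dz, rx, ry, rz], ...]. A call has 1 to 12 rows; each row is the pose to reach, as a shift and turn from the pose commanded when the call began, along the tool's axes at that moment; what a row does not reach only later rows make up. A row lasts 1/12 s, in which the tool goes at most 41.7 mm and 7.16 degrees, less where a joint would pass 70% of its speed; a pose out of reach is approached as far as the arm can. A call with a gripper value outside its range is refused whole. "jaw" is the finger opening in cm, from 0 to 9.51, set as the call begins (left out, the last holds). The fingers move at their own pace and stop on an object; the grip force is fixed at half the most. Time passes only in rows, so rows that repeat a pose let the fingers close. It gives the time, the measured TCP pose, the force and the opening at its end, in the units of the state.
- state(): the state, without advancing time (a new reading comes with each control period).
- read_camera(name): name is "side" or "top" or "wrist"; returns the picture (400x640x3 uint8, red, green, blue); there is no depth.
- camera_model(name): a dict with "K" (3x3 intrinsics, pixels), "xyz" and "rotation" of the camera in the world. Camera axes: x right, y up, looking along -z (the intrinsics and any distortion apply to the point x, -y, -z); pixel columns grow to the right and rows downward; lengths in mm; the calibration is good to about 2 mm. A picture is of the moment at which its call begins: read the wrist's pose just before it. camera_model takes no time and is no camera call; for the wrist camera it gives the pose at the moment of the call.
- job_done(): hands the job in, once; it reports no verdict.
The state is a dict: "t": time; "joints": joint angles; "qvel": joint speeds; "tau": joint torques, N m; "eef_pos": TCP position; "tcp_rot": TCP orientation; "ft_force": force on the tool from outside, world axes, zero at the start; "moment": the same for the moment, N m; "opening": opening from 0.0 (shut) to 1.0 (fully open).
Only numpy, scipy, OpenCV 4.12 (cv2) and the standard library are available. Lean on these libraries where they do the work, as an engineer would, in place of code of your own. Each camera call takes 0.05 s, during which the arm holds its last target. There are 200 camera calls.

TASK

Lift the holder's spring clip until it stays up, slide the glass counting chamber from its rest along the holder's bed and under the raised clip until it is fully home against the end stop, then ease the clip down onto the glass without letting it snap and let go. The stop is sprung and easily spoilt, so feel for it and push only gently, and leave the jar, bottle and box around the work where they stand.

Things in the scene. Friction and masses are not known exactly. Their poses are not given: they have to be found in the camera images.
- holder: Grey base plate 170 (x) x 84 (y) x 12 mm fixed on the bench, carrying bed, guides, end stop and clip. Origin at the centre of its underside, x = sliding direction (towards stop and clip hinge), z up. Two hinge posts at x = 61 to 73 mm, 48 mm high.
- bed_top (a point): Point on the top of the raised aluminium bed, at holder x = -34, y = 0, z = 30 mm. The bed is flat, 26 mm wide (narrower than the chamber, so fingers can straddle it and hold the chamber's overhanging sides), from holder x = -78 to +60 mm.
- guide_mouth (a point): Middle of the flared entry (50 mm wide) of the two guides, holder x = 0, z = 30 mm. The flare narrows until x = 10; from x = 10 to 44 mm the guides are 38 mm apart, 35 mm high. The end stop, a steel block 22 mm wide standing 6 mm above the bed and facing -x, has been set beforehand with its face anywhere from holder x = 33 to 50 mm; where is not reported: find it by feel.
- clip_hinge (a point): Point on the clip's hinge axis (which is the holder's y axis direction), at holder x = 67, y = 0, z = 42 mm.
- clip_grip (a point): Point to pinch the clip: in an upright black fin 12 (x) x 14 (y) mm, 31 mm tall, on the near end of the steel clip; pinch across y, from above. It is 11 mm below the fin's top, 47 mm to -x and 21 mm above the hinge with the clip at 0; it swings about the hinge, and the fin can pivot between the pads. Fingers may reach 14 mm below it beside the 16 mm wide clip.
- clip (a joint): Angle of the clip, rad: 0 down on the bare bed, about 0.15 down on the chamber, 0.65 fully raised (its stop). Over-centre spring: below 0.4 it pulls down, above 0.4 it pulls up and stays up by itself; up to about 6 N at the fin. Let go between, it snaps. Rubber foot 44 mm from the hinge; when fully raised it is about 28 mm above the bed.
- pin (a joint): Brass feeler pin, 5 mm diameter, that sticks 5 mm out of the end stop's face towards -x, 4 mm above the bed; 0 = out, grows as the chamber pushes it in (m), 0.005 = flush with the stop's face: chamber fully home. Very light spring (under 0.1 N).
- stop (a joint): How far the sprung end stop is pressed back (m): 0 at rest. It resists from the first touch with 2 N and then about 3 N per mm; a push of 2 to 6 N is plenty. Pressed back over 3 mm (about 11 N) its setting is spoilt. It returns when let go.
- chamber_center (a point): Centre of the loose glass counting chamber, a flat slab 80 (x, long) x 36 (y) x 7 mm, 40 to 70 g; either end may lead. It starts lying lengthwise on a white rest. Squeezed onto the bed with over about 25 N it chips.
- rest: White fixed rest: foot 90 x 70 x 8 mm and on it a block 66 (x) x 26 (y) mm whose top is 26 mm above the bench; origin at the centre of the underside. The chamber's sides overhang the block by 5 mm.
- sample_jar: Bystander: jar 68 mm in diameter, 95 mm tall; origin under its centre.
- stain_bottle: Bystander: small bottle 40 mm in diameter, 85 mm tall; origin under its centre.
- slide_box: Bystander: cardboard box 85 x 60 x 30 mm; origin under its centre.
Mind the look-alikes: they are no part of the job. Several things look just like the holder: the one meant starts farthest to the robot's left.

How it is judged:
By the outcome, as a careful person would: the job done as asked, in the order asked, and still so for the second after the job is handed in, with the robot touching nothing.
It also fails if it takes over 69 s, if anything falls off the work surface, if the arm or the gripper's body presses on something with over 40 N, if the wrist force passes 120 N, or if a joint passes its speed limit or range.

## Working session

There is one attempt and no reset: what is moved stays moved. The work goes in short steps, Python scripts to look and compute and a tool call to move; the robot and the scene stay as the last step left them, time stands still between calls to the robot, and variables do not carry over. Pictures are saved under pics/ and viewed, about 8 in all and at most 12, crops included, and the job is handed in when it is done.

Besides the shell and the picture viewer there is one more tool, called after "Request:" by a JSON object that holds its "method" and its "body", one argument or row to a line. arm_command: Moves the arm, as the interface text tells. Its arguments: {"type":"object","properties":{"steps":{"type":"array"},"jaw":{"type":"number"}},"required":["steps"]}

```bash
ls; mkdir -p pics
python3 - <<'E'
from cell import state, read_camera, camera_model, env
import cv2,numpy as np
print(env.grip_point_offset); s=state(); print(s)
for n in("top","side"):
    im=read_camera(n); cv2.imwrite(f"pics/{n}0.png",im[:,:,::-1]); m=camera_model(n); print(n,m)
im=read_camera("wrist");cv2.imwrite("pics/wrist0.png",im[:,:,::-1]);print(camera_model("wrist"))
E
```

```text
pics
171.3
{'t': 0.0, 'joints': array([ 1.18940011e+00,  4.91576482e-01,  1.55944943e+00,  2.96409437e-05,
        1.09168101e+00, -1.05622146e-01]), 'qvel': array([-0.00215755, -0.00069802, -0.00034897, -0.00038958,  0.00050302,
        0.0009222 ]), 'tau': array([ 1.30853492e-03, -6.12632632e+01, -2.58175671e+01,  6.92857127e-02,
        4.81304002e-02, -7.29677413e-05]), 'eef_pos': array([170.16138986, 601.36131169, 404.1511197 ]), 'tcp_rot': array([-3.14144904e+00,  1.10528923e-03,  1.29500866e+00]), 'ft_force': array([-0.16287667, -0.1858939 , -0.20885938]), 'moment': array([ 0.03876179, -0.01051733,  0.0166379 ]), 'opening': 1.0025466264614085}
top {'K': array([[461.1615613 ,   0.        , 314.34675177],
       [  0.        , 461.1615613 , 203.251891  ],
       [  0.        ,   0.        ,   1.        ]]), 'xyz': array([ 417.45004139,   11.99192681, 1350.72414163]), 'rotation': array([ 0.14507487, -0.0173768 , -1.59593699])}
side {'K': array([[415.8959086 ,   0.        , 318.37922727],
       [  0.        , 415.8959086 , 194.85611425],
       [  0.        ,   0.        ,   1.        ]]), 'xyz': array([569.24392542, 763.42011058, 855.87057364]), 'rotation': array([ 0.76831209, -0.00390807, -3.07259982])}
{'K': array([[304.13044236,   0.        , 320.00874392],
       [  0.        , 304.13044236, 194.28919021],
       [  0.        ,   0.        ,   1.        ]]), 'xyz': array([100.71074197, 621.50081293, 383.7775863 ]), 'rotation': array([-2.63732456e-01,  8.81186420e-04,  1.29557160e+00])}
```

View pics/top0.png

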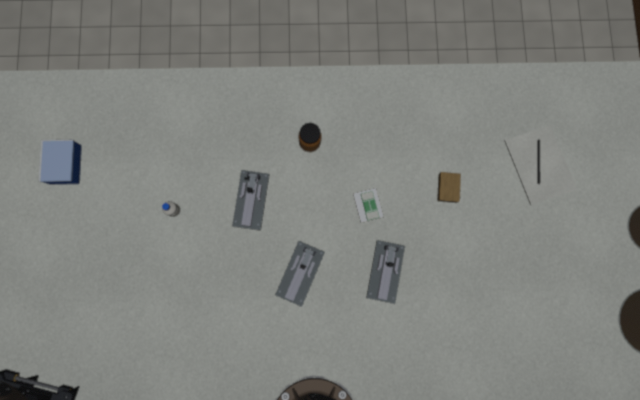

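View pics/side0.png

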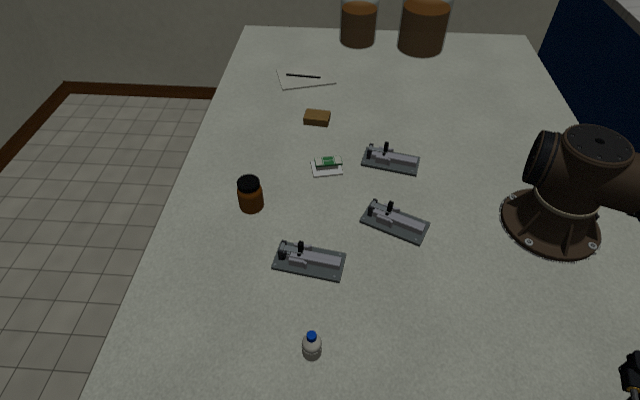

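The top view shows three holders; the leftmost (251,200) is the target, with its hinge end pointing up (+x). The chamber on its white rest is at (368,205), jar at (310,137), bottle at (170,208) and box at (449,187). The side view agrees (target holder at 310,260).

```bash
cat > h.py <<'E'
import numpy as np, cv2
from scipy.spatial.transform import Rotation as R
from cell import state, read_camera, camera_model, env
def ray(m,uv):
    d=np.linalg.inv(m["K"])@np.array([uv[0],uv[1],1.]); d=np.array([d[0],-d[1],-d[2]])
    return m["xyz"], R.from_euler("xyz",m["rotation"]).as_matrix()@d
def onz(m,uv,z):
    o,d=ray(m,uv); return o+d*(z-o[2])/d[2]
def proj(m,p):
    c=R.from_euler("xyz",m["rotation"]).as_matrix().T@(np.asarray(p,float)-m["xyz"]); c=np.array([c[0],-c[1],-c[2]])
    q=m["K"]@c; return q[:2]/q[2]
E
python3 - <<'E'
from h import *
im=cv2.imread("pics/top0.png"); m=camera_model("top")
for n,(x0,y0,x1,y1) in dict(holder=(225,160,278,238),rest=(345,180,393,230)).items():
    c=im[y0:y1,x0:x1].astype(int); g=c.mean(2)
    print(n,g[2,2],c[2,2], c[(y1-y0)//2,::4].tolist())
big=cv2.resize(np.hstack([im[160:240,225:305],im[165:245,330:410]]),None,fx=5,fy=5,interpolation=cv2.INTER_CUBIC)
cv2.imwrite("pics/crop0.png",big)
E
```

```text
holder 138.33333333333334 [136 141 138] [[137, 141, 139], [137, 141, 138], [135, 139, 136], [89, 88, 83], [82, 80, 75], [112, 105, 103], [127, 120, 119], [121, 114, 113], [96, 91, 87], [83, 80, 76], [100, 102, 99], [134, 138, 136], [136, 140, 137], [135, 140, 137]]
rest 137.33333333333334 [135 140 137] [[133, 137, 135], [135, 140, 137], [135, 140, 137], [149, 147, 145], [155, 152, 150], [76, 106, 63], [101, 121, 91], [79, 109, 66], [149, 149, 144], [139, 143, 140], [136, 140, 138], [137, 141, 139]]
```

View pics/crop0.png

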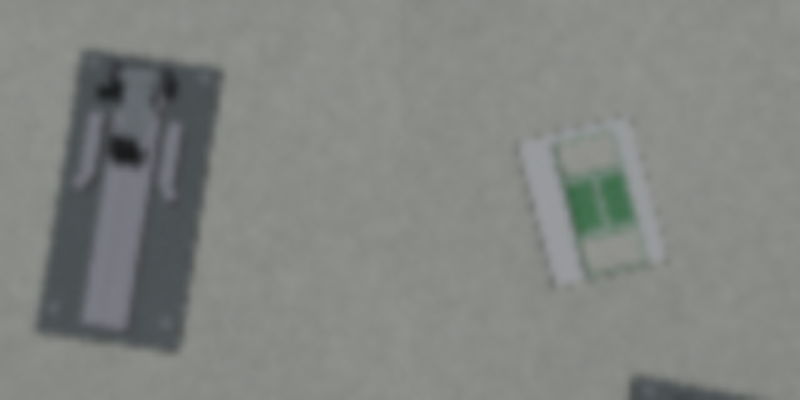

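The crop shows the holder corners at (83,50), (222,70), (180,350), (38,330) and the chamber corners at (557,145), (617,130), (652,264), (590,277), with the fin at (126,152) and the hinge posts at the top.

Run:
```python
from h import *
m=camera_model("top")
f=lambda U,V,o:((U+.5)/5-.5+o[0],(V+.5)/5-.5+o[1])
H=[onz(m,f(U,V,(225,160)),12)[:2] for U,V in[(83,50),(222,70),(180,350),(38,330)]]
C=[onz(m,f(U-400,V,(330,165)),33)[:2] for U,V in[(557,145),(617,130),(652,264),(590,277)]]
for n,P in(("H",H),("C",C)):
    P=np.array(P); d=(P[0]+P[1]-P[2]-P[3])/2
    print(n,P.mean(0).round(1),"len",np.linalg.norm(d).round(1),"wid",np.linalg.norm(P[0]+P[3]-P[1]-P[2])/2,"yaw",np.degrees(np.arctan2(d[1],d[0])).round(2))
```

```text
H [628.2 169.8] len 167.6 wid 83.21299622933883 yaw -9.03
C [ 599.6 -177.7] len 79.8 wid 36.460158741321976 yaw 11.85
```

```bash
cat >> h.py <<'E'
HX,HY,HYAW=628.2,169.8,-9.03
def hol(p,z=None):   # holder -> world
    a=np.radians(HYAW); c,s=np.cos(a),np.sin(a); return np.array([HX+c*p[0]-s*p[1],HY+s*p[0]+c*p[1],p[2]])
def move(grip,yaw):  # grasp point target (world), yaw deg, tool down: print row
    s=state(); r=R.from_euler("xyz",s["tcp_rot"]); t=np.array(grip,float)+[0,0,env.grip_point_offset]
    d=r.inv().apply(t-s["eef_pos"])/10
    rv=np.degrees((r.inv()*R.from_euler("xyz",[np.pi,0,np.radians(yaw)])).as_rotvec())
    print("row",d.round(2),rv.round(2),"t",round(s["t"],2),"F",s["ft_force"].round(2))
def where():
    s=state(); r=R.from_euler("xyz",s["tcp_rot"]); g=s["eef_pos"]+r.apply([0,0,env.grip_point_offset])
    a=np.radians(HYAW); c,q=np.cos(a),np.sin(a); dx,dy=g[0]-HX,g[1]-HY
    print("grip",g.round(1),"holder",np.round([c*dx+q*dy,-q*dx+c*dy,g[2]],2),"yaw",np.degrees(s["tcp_rot"]).round(2),"F",s["ft_force"].round(2),"t",round(s["t"],2),"open",round(s["opening"]*9.51,2))
E
python3 -c "
from h import *
move(hol((-5,0,160)),81); move(hol((20,0,110)),81)"
```

```text
row [-29.1   55.33   7.32] [-0.01  0.05 -6.8 ] t 0.15 F [ 0.14 -0.18 -0.72]
row [-28.8   57.81  12.32] [-0.01  0.05 -6.8 ] t 0.15 F [ 0.14 -0.18 -0.72]
```

Request:
{"method": "arm_command", "body": {
  "steps": [
    [-2.4,4.6,0.6,0,0,-0.6],
    [-4.4,8.3,1.1,0,0,-1.2],
    [-6.4,12.2,1.6,0,0,-1.7],
    [-8.4,16,2.1,0,0,-2.2],
    [-10.4,19.8,2.6,0,0,-2.6],
    [-12.4,23.6,3.1,0,0,-3],
    [-14.4,27.4,3.6,0,0,-3.5],
    [-16.4,31.2,4.1,0,0,-4],
    [-18.4,35,4.6,0,0,-4.5],
    [-20.4,38.8,5.1,0,0,-5],
    [-22.4,42.6,5.6,0,0,-5.5],
    [-24.4,46.4,6.1,0,0,-6]
  ],
  "jaw": 4.5
}}

```text
t: 1.15
eef_pos: [531.4, 257.5, 346.6]
tcp_rot: [-3.141, -0.0, 1.4]
ft_force: [0.5, 1.5, -1.0]
opening: 0.472
```

Request:
{"method": "arm_command", "body": {
  "steps": [
    [-2,3.8,0.5,0,0,-0.4],
    [-3.6,6.8,0.9,0,0,-0.6],
    [-4.7,8.9,1.2,0,0,-0.8],
    [-4.7,8.9,1.2,0,0,-0.8]
  ]
}}

```text
t: 1.48
eef_pos: [612.8, 194.6, 333.7]
tcp_rot: [-3.142, 0.0, 1.41]
ft_force: [-0.3, 0.2, 0.3]
opening: 0.476
```

Run:
```python
from h import *
where(); mw=camera_model("wrist"); im=read_camera("wrist"); cv2.imwrite("pics/w1.png",im[:,:,::-1])
np.save("w1.npy",np.array([mw["xyz"],mw["rotation"]])); print(mw["xyz"],mw["rotation"])
for p in[(-85,-42,12),(-85,42,12),(85,-42,12),(85,42,12),(-78,0,30),(20,0,74),(60,0,30)]: print(p,proj(mw,hol(p)).round(1))
```

```text
grip [612.8 194.6 162.4] holder [-19.13  22.04 162.36] yaw [-1.80e+02  3.00e-02  8.08e+01] F [-0.33  0.19  0.27] t 1.48 open 4.53
[541.51335541 206.56759947 313.13100762] [-2.63803912e-01  5.84278109e-04  1.41082160e+00]
(-85, -42, 12) [252.9 119.2]
(-85, 42, 12) [340.3 119. ]
(85, -42, 12) [262.1 277.3]
(85, 42, 12) [338.  277.1]
(-78, 0, 30) [295.3 127.4]
(20, 0, 74) [293.9 247.2]
(60, 0, 30) [298.4 264.6]
```

View pics/w1.png

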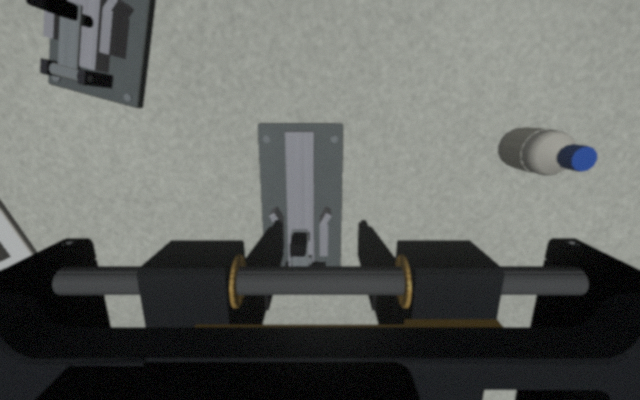

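The wrist view shows the holder's near edge at row 123, columns 259–342, about 4 px off prediction; the fin is at (299,243).

Run:
```python
from h import *
m=camera_model("wrist"); g=cv2.imread("pics/w1.png").astype(float); b=g[:,:,1]
def edge(line,x0,sign): # subpixel gradient peak
    d=np.gradient(cv2.GaussianBlur(line.reshape(1,-1),(0,0),1).ravel())*sign; i=int(np.argmax(d[1:-1]))+1
    a,bb,c=d[i-1:i+2]; return x0+i+.5*(a-c)/(a-2*bb+c)
L=[];Rr=[];BL=[];BR=[]
for v in range(132,205):
    L.append(onz(m,(edge(b[v,250:272],250,-1),v),12)); Rr.append(onz(m,(edge(b[v,332:352],332,1),v),12))
    BL.append(onz(m,(edge(b[v,276:296],276,1),v),30)); BR.append(onz(m,(edge(b[v,304:324],304,-1),v),30))
T=[onz(m,(u,edge(b[112:132,u],112,-1)),12) for u in range(266,336)]
T2=[onz(m,(u,edge(b[125:143,u],125,1)),30) for u in range(290,309)]
def fit(P):
    P=np.array(P)[:,:2]; vx,vy,x,y=cv2.fitLine(P.astype(np.float32),cv2.DIST_HUBER,0,.01,.01).ravel(); 
    if vx<0: vx,vy=-vx,-vy
    n=np.array([-vy,vx]); return np.array([x,y]),np.array([vx,vy]),np.std((P-[x,y])@n)
f={k:fit(P) for k,P in dict(L=L,R=Rr,BL=BL,BR=BR,T=T,T2=T2).items()}
for k,(p,d,s) in f.items(): print(k,p.round(1),np.degrees(np.arctan2(d[1],d[0])).round(2),"rms",s.round(2))
th=np.mean([np.arctan2(f[k][1][1],f[k][1][0]) for k in("L","R","BL","BR")]); ex=np.array([np.cos(th),np.sin(th)]); ey=np.array([-ex[1],ex[0]])
o={k:f[k][0]@ey for k in("L","R","BL","BR")}
print(o,"mid plate",(o["L"]+o["R"])/2,"mid bed",(o["BL"]+o["BR"])/2,"T x",f["T"][0]@ex,"T2 x",f["T2"][0]@ex)
for yy in((o["L"]+o["R"])/2,(o["BL"]+o["BR"])/2): print("origin",(ex*(f["T"][0]@ex+85)+ey*yy).round(1),np.degrees(th).round(2))
```

```text
L [581.7 139.3] -9.06 rms 0.2
R [595.7 221.6] -9.21 rms 0.17
BL [584.9 167.6] -9.28 rms 0.12
BR [589.1 193.3] -9.32 rms 0.12
T [545.9 187.8] 80.89 rms 0.07
T2 [553.5 185.6] 81.1 rms 0.07
{'L': np.float32(230.67664), 'R': np.float32(314.16025), 'BL': np.float32(259.11453), 'BR': np.float32(285.17374)} mid plate 272.41846 mid bed 272.14413 T x 508.77905 T2 x 516.60284
origin [629.8 173.8] -9.22
origin [629.7 173.5] -9.22
```

```bash
sed -i 's/^HX,HY.*/HX,HY,HYAW=629.6,173.4,-9.2/' h.py; python3 -c "
from h import *
move(hol((20,0,100)),80.8);move(hol((20,0,69)),80.8)"
```

```text
row [-1.95  4.19  6.26] [-0.06  0.02  0.03] t 1.53 F [ 0.91  0.24 -1.35]
row [-1.95  4.19  9.36] [-0.06  0.02  0.03] t 1.53 F [ 0.91  0.24 -1.35]
```

Request:
{"method": "arm_command", "body": {
  "steps": [
    [-1,2.1,2,0,0,0],
    [-1.95,4.2,4,0,0,0],
    [-1.95,4.2,5.5,0,0,0],
    [-1.95,4.2,5.5,0,0,0]
  ],
  "jaw": 4.5
}}

```text
t: 1.87
eef_pos: [647.6, 172.1, 276.8]
tcp_rot: [-3.137, 0.001, 1.413]
ft_force: [-1.2, 0.1, -0.5]
opening: 0.471
```

Run:
```python
from h import *
where(); mw=camera_model("wrist"); im=read_camera("wrist"); cv2.imwrite("pics/w2.png",im[100:400,100:540,::-1])
for p in[(20,0,74),(26,0,74),(14,0,74),(-78,0,30)]: print(p,(proj(mw,hol(p))-[100,100]).round(1))
move(hol((20,0,69)),80.8)
```

```text
grip [646.7 172.  105.5] holder [ 17.13   1.4  105.52] yaw [-1.7972e+02  8.0000e-02  8.0980e+01] F [-1.22  0.14 -0.47] t 1.87 open 4.48
(20, 0, 74) [217.3 133.4]
(26, 0, 74) [217.3 142.1]
(14, 0, 74) [217.3 124.6]
(-78, 0, 30) [218.1 -21.1]
row [-0.21  0.23  3.83] [-0.19  0.05  0.22] t 1.92 F [0.17 0.79 0.08]
```

View pics/w2.png

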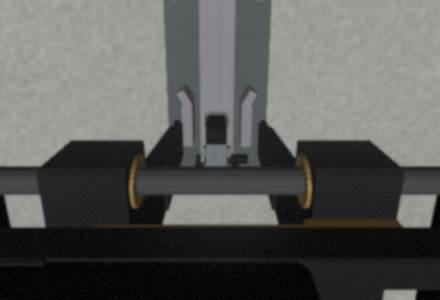

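The fin is at crop (216,128), within 1 px of prediction laterally, with its top rear edge at row 142 as predicted. Descending.

Request:
{"method": "arm_command", "body": {
  "steps": [
    [-0.15,0.25,1.3,0,0,0],
    [-0.15,0.25,2.6,0,0,0],
    [-0.15,0.25,3.7,0,0,0],
    [-0.15,0.25,3.7,0,0,0]
  ]
}}

```text
t: 2.25
eef_pos: [649.8, 170.4, 240.5]
tcp_rot: [-3.138, 0.001, 1.414]
ft_force: [0.2, 0.5, 0.2]
opening: 0.472
```

Request:
{"method": "arm_command", "body": {
  "steps": [
    [0,0,0,0,0,0],
    [0,0,0,0,0,0],
    [0,0,0,0,0,0],
    [0,0,0,0,0,0],
    [0,0,0,0,0,0],
    [0,0,0,0,0,0]
  ],
  "jaw": 0.8
}}

```text
t: 2.75
eef_pos: [650.5, 169.1, 243.4]
tcp_rot: [-3.141, 0.002, 1.414]
ft_force: [-2.8, -5.3, 3.7]
opening: 0.145
```

```bash
python3 -c "
from h import *
where()"
```

```text
grip [650.5 168.7  72.1] holder [21.34 -1.28 72.09] yaw [-1.7999e+02  1.2000e-01  8.1030e+01] F [-2.83 -5.31  3.68] t 2.75 open 1.38
```

Request:
{"method": "arm_command", "body": {
  "steps": [
    [-0.1,0.1,-0.35,0,0,0],
    [-0.15,0.3,-0.55,0,0,0],
    [-0.15,0.5,-0.85,0,0,0],
    [-0.15,0.8,-1.15,0,0,0],
    [-0.15,1.15,-1.45,0,0,0],
    [-0.15,1.15,-1.45,0,0,0]
  ]
}}

```text
t: 3.25
eef_pos: [661.8, 166.8, 257.9]
tcp_rot: [-3.14, 0.0, 1.414]
ft_force: [-4.8, -0.2, -3.8]
opening: 0.146
```

```bash
sed -i 's/^HX,HY.*/HX,HY,HYAW=629.4,172.1,-9.2/' h.py; python3 -c "
from h import *
where()"
```

```text
grip [661.5 166.7  86.6] holder [32.57 -0.15 86.64] yaw [-1.7991e+02  3.0000e-02  8.1000e+01] F [-4.8  -0.24 -3.81] t 3.25 open 1.38
```

Request:
{"method": "arm_command", "body": {
  "steps": [
    [0,0.25,-0.2,0,0,0],
    [0,0.5,-0.38,0,0,0],
    [0,0.75,-0.52,0,0,0],
    [0,1.05,-0.68,0,0,0],
    [0,1.35,-0.8,0,0,0],
    [0,1.6,-0.88,0,0,0],
    [0,1.65,-0.88,0,0,0]
  ]
}}

```text
t: 3.83
eef_pos: [678.4, 164.1, 268.0]
tcp_rot: [3.14, 0.0, 1.414]
ft_force: [-5.6, -2.0, 6.0]
opening: 0.145
```

```bash
python3 -c "
from h import *
where()"
```

```text
grip [678.6 164.   96.7] holder [ 4.983e+01 -9.000e-02  9.674e+01] yaw [179.94   0.    81.01] F [-5.55 -1.96  6.  ] t 3.83 open 1.38
```

Request:
{"method": "arm_command", "body": {
  "steps": [
    [0,0,0,0,0,0],
    [0,0,0,0,0,0],
    [0,0,0,0,0,0],
    [0,0,0,0,0,0],
    [0,-0.5,-2,0,0,0],
    [0,-1,-5,0,0,0],
    [0,-3,-8,0,0,0],
    [0,-5,-8,0,0,0],
    [0,-5,-8,0,0,0]
  ],
  "jaw": 4.5
}}

```text
t: 4.58
eef_pos: [626.4, 172.7, 348.4]
tcp_rot: [3.14, -0.001, 1.415]
ft_force: [-0.5, -0.0, -0.3]
opening: 0.474
```

Run:
```python
from h import *
where(); cw=read_camera("side")
cv2.imwrite("pics/s1.png",cv2.resize(cw[190:330,230:430,::-1],None,fx=4,fy=4,interpolation=cv2.INTER_CUBIC))
# chamber refined? predicted
a=np.radians(11.85); ex=np.array([np.cos(a),np.sin(a)]); c=np.array([599.6,-177.7])
g=c-28*ex; print(g)
move((g[0]-20,g[1],160),101.85)
```

```text
grip [626.7 172.8 177.1] holder [ -2.73   0.27 177.14] yaw [ 1.7989e+02 -5.0000e-02  8.1050e+01] F [-0.45 -0.04 -0.28] t 4.58 open 4.51
[ 572.19672033 -183.44980551]
row [-36.33  -1.92   1.59] [ 8.00e-02 -2.00e-02 -2.08e+01] t 4.63 F [ 0.67 -0.12  0.29]
```

View pics/s1.png

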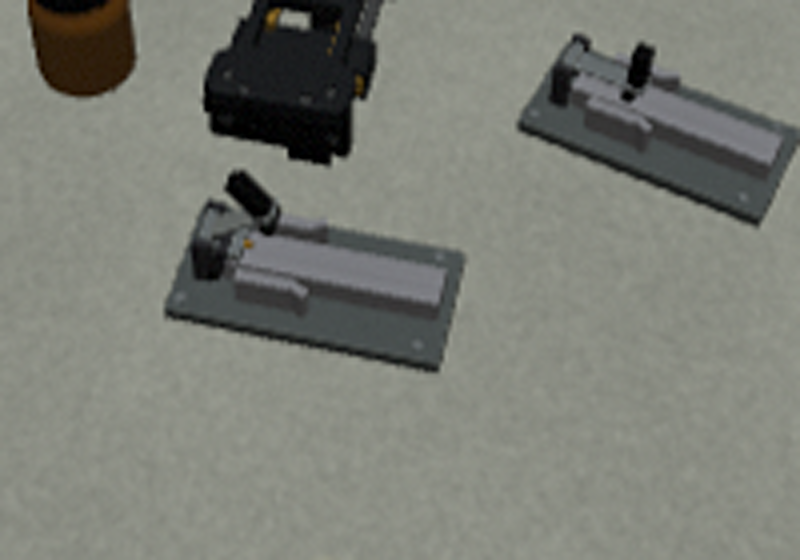

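The clip is clearly raised (fin tilted, crop 250,200), and the brass pin is visible at crop (250,243).

Request:
{"method": "arm_command", "body": {
  "steps": [
    [-3.6,-0.2,0.2,0,0,-2],
    [-7.2,-0.4,0.4,0,0,-4],
    [-10.8,-0.6,0.5,0,0,-6],
    [-14.4,-0.8,0.6,0,0,-8],
    [-18,-1,0.8,0,0,-10],
    [-21.6,-1.2,1,0,0,-12],
    [-25.2,-1.4,1.2,0,0,-14],
    [-28.8,-1.6,1.4,0,0,-16],
    [-32.4,-1.8,1.6,0,0,-18.5],
    [-36.3,-1.9,1.6,0,0,-20.8],
    [-36.3,-1.9,1.6,0,0,-20.8],
    [-36.3,-1.9,1.6,0,0,-20.8]
  ],
  "jaw": 6
}}

```text
t: 5.63
eef_pos: [553.1, -185.8, 329.4]
tcp_rot: [-3.141, -0.0, 1.773]
ft_force: [-0.6, 1.6, -0.3]
opening: 0.626
```

Run:
```python
from h import *
where(); mw=camera_model("wrist"); im=read_camera("wrist"); cv2.imwrite("pics/w3.png",im[:,:,::-1])
a=np.radians(11.85); ex=np.array([np.cos(a),np.sin(a)]);ey=np.array([-ex[1],ex[0]]); c=np.array([599.6,-177.7])
for i,j in((-40,-18),(-40,18),(40,18),(40,-18)): print(i,j,proj(mw,[*(c+i*ex+j*ey),33]).round(1))
ms=camera_model("side"); p=onz(ms,((250.5)/4-.5+230,(243.5)/4-.5+190),34)
t=np.radians(HYAW); d=p[:2]-[HX,HY]; print("pin holder",np.cos(t)*d[0]+np.sin(t)*d[1],-np.sin(t)*d[0]+np.cos(t)*d[1])
```

```text
grip [ 553.  -185.7  158.1] holder [ -18.21 -365.46  158.13] yaw [-1.7997e+02 -3.0000e-02  1.0159e+02] F [-0.55  1.6  -0.25] t 5.63 open 5.96
-40 -18 [299.1 199.5]
-40 18 [337.3 199.3]
40 18 [336.4 275.3]
40 -18 [300.8 275.4]
pin holder 43.08954898343491 -2.3379742739374745
```

View pics/w3.png

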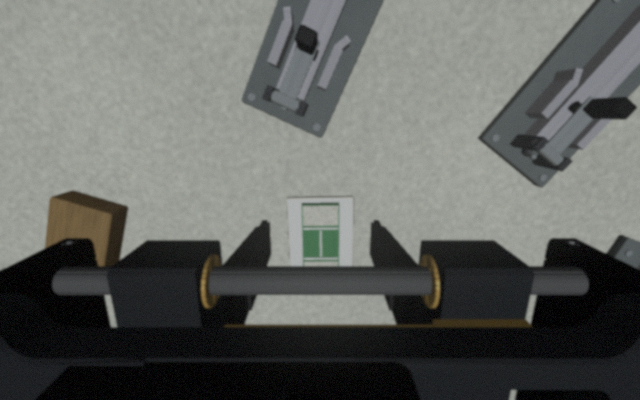

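The chamber (green grid) sits on the rest at rows from ~204, columns 302–340, shifted about (+2.5,+4) px from prediction. Refining by edges.

Run:
```python
from h import *
m=camera_model("wrist"); g=cv2.imread("pics/w3.png").astype(float)
sat=g[:,:,1]-(g[:,:,0]+g[:,:,2])/2
print("sat row 240",sat[240,292:350].round(0).astype(int).tolist())
print("sat row 216",sat[216,292:350].round(0).astype(int).tolist())
print("bright row 216",g[216,292:350,2].astype(int).tolist())
print("bright col 320",g[190:232,320,2].astype(int).tolist(), "sat",sat[190:232,320].astype(int).tolist())
```

```text
sat row 240 [3, 2, 2, 2, 1, 2, 2, 2, 2, 6, 12, 23, 32, 34, 32, 34, 36, 34, 34, 34, 34, 34, 36, 34, 35, 32, 28, 18, 11, 14, 22, 32, 35, 36, 35, 34, 35, 36, 34, 35, 33, 34, 34, 34, 36, 31, 24, 11, 5, 2, 4, 1, 2, 0, 2, 2, 2, 2]
sat row 216 [2, 2, 2, 0, 1, 2, 2, 1, 4, 8, 15, 10, 6, 5, 6, 5, 4, 4, 4, 4, 5, 4, 6, 4, 6, 6, 6, 5, 6, 4, 4, 4, 5, 6, 4, 4, 4, 4, 6, 4, 6, 4, 4, 6, 6, 10, 15, 10, 3, 3, 2, 3, 2, 2, 2, 1, 2, 3]
bright row 216 [172, 173, 171, 172, 173, 170, 173, 173, 165, 144, 129, 142, 155, 161, 164, 164, 160, 160, 156, 157, 163, 163, 164, 162, 162, 163, 163, 163, 161, 160, 161, 164, 163, 158, 159, 159, 161, 164, 167, 166, 167, 166, 166, 164, 160, 148, 136, 145, 163, 170, 172, 171, 173, 168, 171, 174, 174, 172]
bright col 320 [151, 155, 152, 150, 146, 136, 122, 138, 161, 171, 171, 161, 135, 93, 82, 118, 146, 161, 161, 161, 162, 159, 161, 161, 159, 162, 161, 165, 164, 162, 163, 164, 167, 165, 162, 139, 117, 125, 146, 136, 128, 135] sat [5, 5, 4, 6, 4, 4, 4, 3, 3, 2, 1, 4, 5, 10, 17, 15, 8, 5, 5, 5, 6, 6, 5, 4, 6, 5, 6, 6, 5, 4, 4, 5, 4, 6, 6, 11, 17, 13, 10, 12, 14, 12]
```

Run:
```python
from h import *
m=camera_model("wrist")
L=onz(m,(301.3,216),33)[:2];Rr=onz(m,(339,216),33)[:2];L2=onz(m,(301.8,240),33)[:2];R2=onz(m,(339.2,240),33)[:2]
B=onz(m,(320.2,203.8),33)[:2]; mid=(L+Rr)/2; mid2=(L2+R2)/2
print("width",np.linalg.norm(L-Rr),np.linalg.norm(L2-R2),"yaw from mids",np.degrees(np.arctan2(*(mid2-B)[::-1])),"back",B)
a=np.radians(11.7); ex=np.array([np.cos(a),np.sin(a)])
print("center",B+40*ex); g=B+13*ex; print("grip",g)
move((*g,60),101.7); move((*g,31),101.7)
```

```text
width 36.13323205864908 36.64013104763927 yaw from mids 12.16650899011692 back [ 564.48636036 -181.70583487]
center [ 603.65527279 -173.59434306]
grip [ 577.2162569  -179.06960004]
row [0.03 2.46 9.82] [-0.03 -0.04 -0.03] t 5.68 F [-0.27  0.43 -0.19]
row [ 0.03  2.46 12.72] [-0.03 -0.04 -0.03] t 5.68 F [-0.27  0.43 -0.19]
```

Request:
{"method": "arm_command", "body": {
  "steps": [
    [0,1.2,3,0,0,0],
    [0,2.45,6,0,0,0],
    [0,2.45,9,0,0,0],
    [0,2.45,11,0,0,0],
    [0,2.45,12.3,0,0,0],
    [0,2.45,12.3,0,0,0],
    [0,2.45,12.3,0,0,0]
  ]
}}

```text
t: 6.27
eef_pos: [577.5, -177.4, 206.7]
tcp_rot: [-3.141, -0.001, 1.778]
ft_force: [-1.6, 0.7, 1.2]
opening: 0.633
```

```bash
python3 -c "
from h import *
where(); move((577.2,-179.1,31),101.7)"
```

```text
grip [ 577.3 -177.3   35.4] holder [   4.41 -353.22   35.44] yaw [-1.7994e+02 -5.0000e-02  1.0187e+02] F [-1.63  0.69  1.24] t 6.27 open 6.02
row [-0.16 -0.06  0.44] [-0.06 -0.05  0.17] t 6.27 F [-1.63  0.69  1.24]
```

Request:
{"method": "arm_command", "body": {
  "steps": [
    [-0.15,0,0.4,0,0,0],
    [-0.15,0,0.4,0,0,0],
    [-0.15,0,0.4,0,0,0]
  ]
}}

```text
t: 6.52
eef_pos: [577.5, -179.9, 204.0]
tcp_rot: [3.141, 0.001, 1.777]
ft_force: [-0.7, -0.2, -0.1]
opening: 0.634
```

Request:
{"method": "arm_command", "body": {
  "steps": [
    [0,0,0,0,0,0],
    [0,0,0,0,0,0],
    [0,0,0,0,0,0],
    [0,0,0,0,0,0],
    [0,0,0,0,0,0],
    [0,0,0,0,0,0]
  ],
  "jaw": 3
}}

```text
t: 7.02
eef_pos: [577.3, -180.0, 203.4]
tcp_rot: [3.141, 0.0, 1.777]
ft_force: [-0.5, -0.6, 2.0]
opening: 0.375
```

```bash
python3 -c "
from h import *
where()"
```

```text
grip [ 577.4 -180.    32.1] holder [   4.94 -355.87   32.1 ] yaw [1.7999e+02 1.0000e-02 1.0180e+02] F [-0.52 -0.64  1.95] t 7.02 open 3.57
```

Request:
{"method": "arm_command", "body": {
  "steps": [
    [0,0,-0.8,0,0,0],
    [0,0,-2.5,0,0,0],
    [0,0,-5,0,0,0],
    [0,0,-8,0,0,0],
    [0,0,-8,0,0,0]
  ]
}}

```text
t: 7.43
eef_pos: [578.0, -180.2, 288.6]
tcp_rot: [3.136, 0.004, 1.777]
ft_force: [0.5, -0.4, -0.6]
opening: 0.378
```

```bash
python3 -c "
from h import *
where(); move(hol((-63,0,100)),80.8)"
```

```text
grip [ 579.2 -180.6  117.3] holder [   6.82 -356.23  117.3 ] yaw [179.66   0.23 101.8 ] F [ 0.49 -0.43 -0.56] t 7.43 open 3.59
row [35.7   6.34  1.62] [ 0.38  0.17 21.  ] t 7.43 F [ 0.49 -0.43 -0.56]
```

Request:
{"method": "arm_command", "body": {
  "steps": [
    [3.3,0.6,0,0,0,2],
    [6.6,1.2,0,0,0,4],
    [9.9,1.8,0,0,0,6],
    [13.2,2.4,0.2,0,0,8],
    [16.5,3,0.4,0,0,10],
    [19.8,3.6,0.6,0,0,12],
    [23.1,4.2,0.8,0,0,14],
    [26.4,4.8,1,0,0,16],
    [29.7,5.4,1.2,0,0,18],
    [33,6,1.4,0,0,20],
    [35.5,6.3,1.5,0,0,21],
    [35.7,6.3,1.5,0,0,21]
  ]
}}

```text
t: 8.43
eef_pos: [565.2, 186.1, 268.0]
tcp_rot: [-3.141, -0.0, 1.412]
ft_force: [0.5, -0.3, -0.9]
opening: 0.375
```

Request:
{"method": "arm_command", "body": {
  "steps": [
    [0,0,0,0,0,0],
    [0,0,0,0,0,0]
  ]
}}

```text
t: 8.6
eef_pos: [565.9, 182.0, 268.2]
tcp_rot: [-3.141, 0.0, 1.411]
ft_force: [0.4, 0.1, -0.7]
opening: 0.373
```

Run:
```python
from h import *
where(); move(hol((-63,0,50)),80.8)
im=read_camera("top"); cv2.imwrite("pics/t2.png",cv2.resize(im[150:270,200:320,::-1],None,fx=5,fy=5,interpolation=cv2.INTER_CUBIC))
```

```text
grip [565.9 182.   96.9] holder [-64.26  -0.37  96.92] yaw [-1.7999e+02  1.0000e-02  8.0850e+01] F [ 0.42  0.06 -0.73] t 8.6 open 3.55
row [0.03 0.12 4.69] [-0.01  0.01  0.05] t 8.6 F [ 0.42  0.06 -0.73]
```

Request:
{"method": "arm_command", "body": {
  "steps": [
    [0.03,-0.2,2,0,0,0],
    [0.03,-0.2,4,0,0,0],
    [0.03,-0.2,5.4,0,0,0],
    [0.03,-0.2,5.4,0,0,0],
    [0.03,-0.2,5.4,0,0,0]
  ]
}}

```text
t: 9.07
eef_pos: [564.3, 181.9, 214.1]
tcp_rot: [-3.14, 0.0, 1.409]
ft_force: [0.7, 0.1, 0.3]
opening: 0.374
```

Run:
```python
from h import *
where()
im=read_camera("wrist"); cv2.imwrite("pics/w4.png",im[:,:,::-1])
```

```text
grip [564.1 181.9  42.8] holder [-65.99  -0.75  42.77] yaw [-1.7994e+02  2.0000e-02  8.0720e+01] F [0.7  0.08 0.29] t 9.07 open 3.56
```

View pics/w4.png

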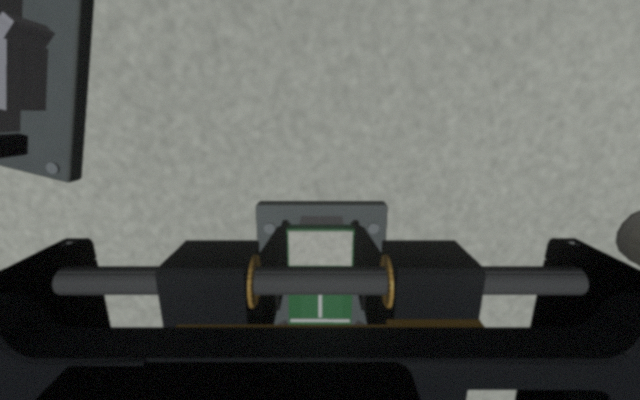

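The wrist view shows the plate's near edge at columns 257–387 (centre 322), bed end centre ≈321.5, and the chamber at 287–355 (centre 321): aligned to within about 0.7 mm. Lowering onto the bed.

Request:
{"method": "arm_command", "body": {
  "steps": [
    [0.06,0,0.3,0,0,0],
    [0.06,0,0.5,0,0,0],
    [0.06,0,0.65,0,0,0],
    [0.06,0,0.65,0,0,0]
  ]
}}

```text
t: 9.45
eef_pos: [564.2, 183.6, 207.9]
tcp_rot: [3.141, -0.0, 1.41]
ft_force: [-0.8, 0.2, -0.3]
opening: 0.376
```

Request:
{"method": "arm_command", "body": {
  "steps": [
    [0,0,0,0,0,0],
    [0,0,0,0,0,0]
  ]
}}

```text
t: 9.62
eef_pos: [564.2, 183.7, 207.9]
tcp_rot: [3.141, -0.0, 1.41]
ft_force: [0.1, -0.2, -1.1]
opening: 0.379
```

```bash
python3 -c "
from h import *
where()"
```

```text
grip [564.2 183.7  36.6] holder [-66.17   1.01  36.62] yaw [ 1.7998e+02 -1.0000e-02  8.0800e+01] F [ 0.06 -0.21 -1.15] t 9.62 open 3.61
```

Request:
{"method": "arm_command", "body": {
  "steps": [
    [-0.06,0.1,0.06,0,0,0],
    [-0.06,0.4,0.06,0,0,0],
    [-0.06,0.8,0.06,0,0,0],
    [-0.06,1.2,0.06,0,0,0],
    [-0.06,1.4,0.06,0,0,0],
    [-0.06,1.4,0.06,0,0,0]
  ]
}}

```text
t: 10.12
eef_pos: [578.5, 180.7, 207.4]
tcp_rot: [3.141, -0.0, 1.41]
ft_force: [-0.8, -0.4, 3.4]
opening: 0.374
```

```bash
python3 -c "
from h import *
where()"
```

```text
grip [578.6 180.7  36.1] holder [-51.54   0.39  36.08] yaw [ 1.7996e+02 -2.0000e-02  8.0790e+01] F [-0.83 -0.38  3.4 ] t 10.12 open 3.56
```

Request:
{"method": "arm_command", "body": {
  "steps": [
    [0,0.2,-0.03,0,0,0],
    [0,0.5,-0.03,0,0,0],
    [0,0.8,-0.03,0,0,0],
    [0,1.1,-0.03,0,0,0],
    [0,1.2,-0.03,0,0,0],
    [0,1.2,-0.03,0,0,0]
  ]
}}

```text
t: 10.62
eef_pos: [590.2, 178.8, 207.4]
tcp_rot: [3.141, -0.0, 1.41]
ft_force: [-0.0, -0.1, 0.3]
opening: 0.374
```

```bash
python3 -c "
from h import *
where()
im=read_camera('side'); cv2.imwrite('pics/s2.png',cv2.resize(im[210:310,250:370,::-1],None,fx=6,fy=6,interpolation=cv2.INTER_CUBIC))"
```

```text
grip [590.3 178.8  36.1] holder [-39.67   0.34  36.1 ] yaw [ 1.7996e+02 -1.0000e-02  8.0790e+01] F [-0.02 -0.07  0.31] t 10.62 open 3.56
```

View pics/s2.png

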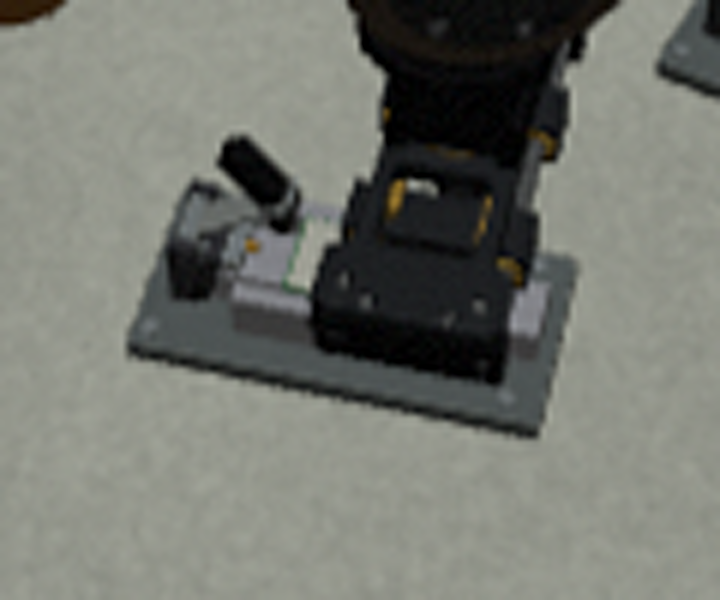

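The side view shows the glass in the guides under the raised clip: lead edge at crop (297,248), pin tip at (260,246), so about 15 mm to the pin and 20 mm to the stop.

Request:
{"method": "arm_command", "body": {
  "steps": [
    [0,0.2,0,0,0,0],
    [0,0.5,0,0,0,0],
    [0,0.8,0,0,0,0],
    [0,1.1,0,0,0,0],
    [0,1.3,0,0,0,0],
    [0,1.3,0,0,0,0],
    [0,1.3,0,0,0,0]
  ]
}}

```text
t: 11.25
eef_pos: [602.8, 176.7, 207.4]
tcp_rot: [3.141, -0.0, 1.41]
ft_force: [-0.3, 0.4, 0.2]
opening: 0.374
```

Request:
{"method": "arm_command", "body": {
  "steps": [
    [0,0.05,0,0,0,0],
    [0,0.1,0,0,0,0],
    [0,0.15,0,0,0,0],
    [0,0.15,0,0,0,0],
    [0,0.15,0,0,0,0]
  ]
}}

```text
t: 11.67
eef_pos: [604.1, 176.6, 207.4]
tcp_rot: [3.142, -0.0, 1.41]
ft_force: [0.2, -1.1, -0.1]
opening: 0.375
```

Request:
{"method": "arm_command", "body": {
  "steps": [
    [0,0.05,0,0,0,0],
    [0,0.1,0,0,0,0],
    [0,0.15,0,0,0,0],
    [0,0.15,0,0,0,0],
    [0,0.15,0,0,0,0]
  ]
}}

```text
t: 12.08
eef_pos: [605.6, 176.3, 207.4]
tcp_rot: [3.141, -0.0, 1.41]
ft_force: [0.4, 0.6, -0.0]
opening: 0.374
```

```bash
python3 -c "
from h import *
where()"
```

```text
grip [605.6 176.3  36.1] holder [-24.17   0.36  36.14] yaw [ 1.7999e+02 -1.0000e-02  8.0800e+01] F [ 0.4   0.61 -0.02] t 12.08 open 3.56
```

Request:
{"method": "arm_command", "body": {
  "steps": [
    [0,0.05,0,0,0,0],
    [0,0.1,0,0,0,0],
    [0,0.1,0,0,0,0],
    [0,0.1,0,0,0,0]
  ]
}}

```text
t: 12.42
eef_pos: [606.6, 176.1, 207.5]
tcp_rot: [3.141, -0.0, 1.41]
ft_force: [0.7, -0.2, -0.8]
opening: 0.373
```

Request:
{"method": "arm_command", "body": {
  "steps": [
    [0,0.05,0,0,0,0],
    [0,0.1,0,0,0,0],
    [0,0.1,0,0,0,0],
    [0,0.1,0,0,0,0]
  ]
}}

```text
t: 12.75
eef_pos: [607.5, 176.0, 207.5]
tcp_rot: [3.142, -0.0, 1.41]
ft_force: [-0.6, -0.3, -0.0]
opening: 0.374
```

Request:
{"method": "arm_command", "body": {
  "steps": [
    [0,0.05,0,0,0,0],
    [0,0.1,0,0,0,0],
    [0,0.1,0,0,0,0],
    [0,0.1,0,0,0,0]
  ]
}}

```text
t: 13.08
eef_pos: [608.5, 175.8, 207.4]
tcp_rot: [3.142, -0.0, 1.41]
ft_force: [0.1, -0.1, -0.1]
opening: 0.375
```

Request:
{"method": "arm_command", "body": {
  "steps": [
    [0,0,0,0,0,0],
    [0,0,0,0,0,0]
  ]
}}

```text
t: 13.25
eef_pos: [608.5, 175.8, 207.5]
tcp_rot: [3.142, -0.0, 1.41]
ft_force: [-0.2, -0.7, 0.3]
opening: 0.373
```

```bash
python3 -c "
from h import *
where()"
```

```text
grip [608.5 175.8  36.2] holder [-21.21   0.34  36.15] yaw [180.   -0.   80.8] F [-0.18 -0.68  0.3 ] t 13.25 open 3.55
```

Request:
{"method": "arm_command", "body": {
  "steps": [
    [0,0.05,0,0,0,0],
    [0,0.1,0,0,0,0],
    [0,0.1,0,0,0,0],
    [0,0.1,0,0,0,0]
  ]
}}

```text
t: 13.58
eef_pos: [609.5, 175.7, 207.5]
tcp_rot: [3.141, -0.0, 1.41]
ft_force: [0.1, 0.4, -0.1]
opening: 0.377
```

Request:
{"method": "arm_command", "body": {
  "steps": [
    [0,0.05,0,0,0,0],
    [0,0.1,0,0,0,0],
    [0,0.1,0,0,0,0],
    [0,0.1,0,0,0,0]
  ]
}}

```text
t: 13.92
eef_pos: [610.3, 175.5, 207.4]
tcp_rot: [-3.141, 0.0, 1.41]
ft_force: [-1.0, -0.0, 0.4]
opening: 0.376
```

Request:
{"method": "arm_command", "body": {
  "steps": [
    [0,0.05,0,0,0,0],
    [0,0.05,0,0,0,0],
    [0,0.05,0,0,0,0]
  ]
}}

```text
t: 14.17
eef_pos: [610.7, 175.5, 207.4]
tcp_rot: [-3.141, 0.0, 1.41]
ft_force: [-4.4, 0.2, 2.6]
opening: 0.375
```

Request:
{"method": "arm_command", "body": {
  "steps": [
    [0,0.05,0,0,0,0],
    [0,0.05,0,0,0,0],
    [0,0.05,0,0,0,0]
  ]
}}

```text
t: 14.42
eef_pos: [611.1, 175.4, 207.4]
tcp_rot: [-3.14, 0.0, 1.41]
ft_force: [-6.0, 1.1, 2.9]
opening: 0.374
```

Request:
{"method": "arm_command", "body": {
  "steps": [
    [0,-0.05,0,0,0,0],
    [0,-0.08,0,0,0,0],
    [0,-0.08,0,0,0,0],
    [0,-0.08,0,0,0,0]
  ]
}}

```text
t: 14.75
eef_pos: [610.7, 175.5, 207.4]
tcp_rot: [3.142, -0.0, 1.41]
ft_force: [-3.2, 0.1, 0.9]
opening: 0.376
```

```bash
python3 -c "
from h import *
where()"
```

```text
grip [610.7 175.5  36.1] holder [-19.01   0.34  36.11] yaw [180.   -0.   80.8] F [-3.2   0.05  0.86] t 14.75 open 3.57
```

Request:
{"method": "arm_command", "body": {
  "steps": [
    [0,0,0,0,0,0],
    [0,0,0,0,0,0],
    [0,0,0,0,0,0],
    [0,0,0,0,0,0],
    [0,0,-0.5,0,0,0],
    [0,0,-1.5,0,0,0],
    [0,0,-3,0,0,0],
    [0,-1,-6,0,0,0],
    [0,-1,-10,0,0,0],
    [0,-1,-11,0,0,0],
    [0,-1,-11,0,0,0],
    [0,-1,-11,0,0,0]
  ],
  "jaw": 4.6
}}

```text
t: 15.75
eef_pos: [600.6, 177.0, 318.4]
tcp_rot: [3.14, -0.001, 1.41]
ft_force: [0.1, -0.2, -1.2]
opening: 0.483
```

```bash
python3 -c "
from h import *
where()
im=read_camera('side'); a=cv2.resize(im[220:300,262:352,::-1],None,fx=6,fy=6,interpolation=cv2.INTER_CUBIC)
b=cv2.imread('pics/s1.png')
cv2.imwrite('pics/s3.png',a); move(hol((50,0,98)),80.8)"
```

```text
grip [601.  177.1 147.1] holder [-28.87   0.4  147.15] yaw [ 1.7989e+02 -4.0000e-02  8.0800e+01] F [ 0.05 -0.16 -1.21] t 15.75 open 4.6
row [-0.02  7.93  4.79] [-0.01 -0.   -0.  ] t 15.8 F [ 0.26  0.13 -0.58]
```

View pics/s3.png

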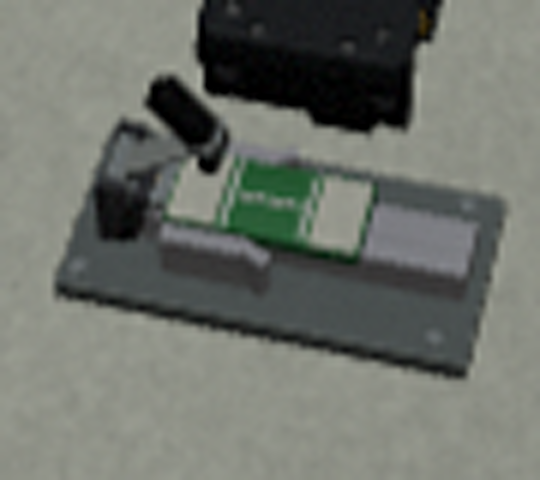

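The side view shows the glass between the guides with its lead end against the stop, no brass visible, and the clip still up. Going back to the fin.

Request:
{"method": "arm_command", "body": {
  "steps": [
    [0,2.5,0,0,0,0],
    [0,5.5,0,0,0,0],
    [0,7.6,0,0,0,0],
    [0,7.65,1,0,0,0],
    [0,7.65,2.5,0,0,0],
    [0,7.65,4,0,0,0],
    [0,7.65,5.1,0,0,0],
    [0,7.65,5.1,0,0,0],
    [0,7.65,5.1,0,0,0]
  ]
}}

```text
t: 16.55
eef_pos: [676.0, 164.9, 265.3]
tcp_rot: [-3.139, 0.001, 1.41]
ft_force: [-0.2, 0.6, 0.6]
opening: 0.482
```

```bash
python3 -c "
from h import *
where(); move(hol((47,0,94)),80.8)"
```

```text
grip [675.6 164.9  94. ] holder [46.78  0.27 94.03] yaw [-1.7988e+02  3.0000e-02  8.0800e+01] F [-0.17  0.57  0.57] t 16.55 open 4.58
row [-0.04 -0.02  0.  ] [-0.12  0.03  0.  ] t 16.55 F [-0.17  0.57  0.57]
```

Request:
{"method": "arm_command", "body": {
  "steps": [
    [0,0,0,0,0,0],
    [0,0,0,0,0,0],
    [0,0,0,0,0,0],
    [0,0,0,0,0,0],
    [0,0,0,0,0,0],
    [0,0,0,0,0,0]
  ],
  "jaw": 0.8
}}

```text
t: 17.05
eef_pos: [676.3, 164.5, 266.9]
tcp_rot: [3.141, 0.001, 1.411]
ft_force: [-0.8, -2.0, 3.2]
opening: 0.145
```

```bash
python3 -c "
from h import *
where()
g=np.array([46.8-67,94-42.]);r=np.hypot(*g);a=np.arctan2(g[1],-g[0])
print(r,np.degrees(a))
for th in(.55,.45,.35,.25,.2,.17,.15,.12): b=a-(.65-th); print(th,(r*np.array([-np.cos(b),np.sin(b)])-g).round(1))"
```

```text
grip [676.3 164.4  95.6] holder [47.52 -0.11 95.56] yaw [1.7998e+02 4.0000e-02 8.0820e+01] F [-0.75 -1.96  3.19] t 17.05 open 1.38
55.785661240143064 68.77076636102365
0.55 [-5.1 -2.3]
0.45 [-9.9 -5. ]
0.35 [-14.5  -8.3]
0.25 [-18.7 -12. ]
0.2 [-20.6 -14. ]
0.17 [-21.7 -15.2]
0.15 [-22.5 -16.1]
0.12 [-23.5 -17.3]
```

Request:
{"method": "arm_command", "body": {
  "steps": [
    [0,-0.17,0.08,0,0,0],
    [0,-0.34,0.15,0,0,0],
    [0,-0.51,0.23,0,0,0],
    [0,-0.67,0.32,0,0,0],
    [0,-0.83,0.41,0,0,0],
    [0,-0.99,0.5,0,0,0],
    [0,-1.14,0.61,0,0,0],
    [0,-1.3,0.72,0,0,0],
    [0,-1.45,0.83,0,0,0],
    [0,-1.59,0.95,0,0,0],
    [0,-1.59,0.95,0,0,0]
  ]
}}

```text
t: 17.97
eef_pos: [661.1, 166.9, 257.8]
tcp_rot: [3.138, -0.0, 1.41]
ft_force: [2.9, -5.0, 4.3]
opening: 0.143
```

Request:
{"method": "arm_command", "body": {
  "steps": [
    [0,-0.1,0.1,0,0,0],
    [0,-0.2,0.18,0,0,0],
    [0,-0.28,0.25,0,0,0],
    [0,-0.28,0.25,0,0,0]
  ]
}}

```text
t: 18.3
eef_pos: [658.3, 167.3, 255.2]
tcp_rot: [3.139, -0.0, 1.41]
ft_force: [1.8, -5.1, 3.3]
opening: 0.148
```

```bash
python3 -c "
from h import *
where()"
```

```text
grip [658.8 167.3  83.9] holder [ 2.983e+01 -6.000e-02  8.391e+01] yaw [ 1.7982e+02 -1.0000e-02  8.0790e+01] F [ 1.75 -5.14  3.34] t 18.3 open 1.41
```

Request:
{"method": "arm_command", "body": {
  "steps": [
    [0.05,-0.1,0.1,0,0,0],
    [0.05,-0.2,0.2,0,0,0],
    [0.05,-0.3,0.3,0,0,0],
    [0.05,-0.3,0.3,0,0,0],
    [0.05,-0.3,0.3,0,0,0]
  ]
}}

```text
t: 18.72
eef_pos: [655.3, 168.0, 251.9]
tcp_rot: [3.14, 0.001, 1.41]
ft_force: [2.3, -6.5, 1.3]
opening: 0.149
```

Request:
{"method": "arm_command", "body": {
  "steps": [
    [0,-0.05,0.06,0,0,0],
    [0,-0.05,0.06,0,0,0],
    [0,-0.05,0.06,0,0,0]
  ]
}}

```text
t: 18.97
eef_pos: [654.8, 168.1, 251.2]
tcp_rot: [3.14, 0.001, 1.41]
ft_force: [1.7, -7.0, 2.0]
opening: 0.144
```

Request:
{"method": "arm_command", "body": {
  "steps": [
    [0,-0.05,0.06,0,0,0],
    [0,-0.05,0.06,0,0,0],
    [0,-0.05,0.06,0,0,0]
  ]
}}

```text
t: 19.22
eef_pos: [654.3, 168.2, 250.6]
tcp_rot: [3.14, 0.001, 1.41]
ft_force: [0.9, -7.4, 0.7]
opening: 0.142
```

```bash
python3 -c "
from h import *
where()"
```

```text
grip [654.5 168.1  79.3] holder [2.547e+01 2.000e-02 7.932e+01] yaw [1.799e+02 3.000e-02 8.079e+01] F [ 0.89 -7.38  0.67] t 19.22 open 1.35
```

Request:
{"method": "arm_command", "body": {
  "steps": [
    [-0.1,-0.03,0.05,0,0,0],
    [-0.1,-0.03,0.05,0,0,0],
    [-0.1,-0.03,0.05,0,0,0]
  ]
}}

```text
t: 19.47
eef_pos: [653.8, 167.9, 250.1]
tcp_rot: [3.14, -0.0, 1.41]
ft_force: [3.3, -2.7, 1.0]
opening: 0.146
```

Request:
{"method": "arm_command", "body": {
  "steps": [
    [-0.05,-0.04,0.05,0,0,0],
    [-0.05,-0.04,0.05,0,0,0],
    [-0.05,-0.04,0.05,0,0,0]
  ]
}}

```text
t: 19.72
eef_pos: [653.2, 167.9, 249.3]
tcp_rot: [3.141, -0.001, 1.41]
ft_force: [5.1, 2.0, 1.1]
opening: 0.148
```

```bash
python3 -c "
from h import *
where()"
```

```text
grip [653.4 168.   78. ] holder [24.37 -0.23 78.05] yaw [ 1.7994e+02 -4.0000e-02  8.0810e+01] F [5.05 1.96 1.09] t 19.72 open 1.41
```

Request:
{"method": "arm_command", "body": {
  "steps": [
    [0,0,0.06,0,0,0],
    [0,0,0.06,0,0,0],
    [0,0,0.06,0,0,0]
  ]
}}

```text
t: 19.97
eef_pos: [652.9, 167.9, 248.6]
tcp_rot: [-3.141, -0.0, 1.41]
ft_force: [2.6, 5.0, 2.8]
opening: 0.145
```

Request:
{"method": "arm_command", "body": {
  "steps": [
    [0,-0.03,0.05,0,0,0],
    [0,-0.03,0.05,0,0,0],
    [0,-0.03,0.05,0,0,0]
  ]
}}

```text
t: 20.22
eef_pos: [652.7, 168.0, 248.4]
tcp_rot: [3.141, -0.001, 1.41]
ft_force: [1.4, 4.6, 4.3]
opening: 0.144
```

```bash
python3 -c "
from h import *
where()"
```

```text
grip [652.8 168.   77.1] holder [23.71 -0.27 77.09] yaw [ 1.7999e+02 -3.0000e-02  8.0800e+01] F [1.45 4.55 4.33] t 20.22 open 1.37
```

Request:
{"method": "arm_command", "body": {
  "steps": [
    [0.05,-0.03,0.06,0,0,0],
    [0.05,-0.03,0.06,0,0,0],
    [0.05,-0.03,0.06,0,0,0]
  ]
}}

```text
t: 20.47
eef_pos: [652.6, 168.1, 248.3]
tcp_rot: [3.141, -0.0, 1.41]
ft_force: [0.5, 1.1, 7.8]
opening: 0.142
```

Request:
{"method": "arm_command", "body": {
  "steps": [
    [0,0,0.06,0,0,0],
    [0,0,0.06,0,0,0],
    [0,0,0.06,0,0,0]
  ]
}}

```text
t: 20.72
eef_pos: [652.5, 168.1, 248.2]
tcp_rot: [3.141, -0.0, 1.41]
ft_force: [-0.7, 1.3, 12.9]
opening: 0.145
```

```bash
python3 -c "
from h import *
where()
im=read_camera('side'); cv2.imwrite('pics/s4.png',cv2.resize(im[220:300,262:352,::-1],None,fx=8,fy=8,interpolation=cv2.INTER_CUBIC)[:600])"
```

```text
grip [652.7 168.1  76.9] holder [23.61 -0.23 76.88] yaw [ 1.7995e+02 -1.0000e-02  8.0800e+01] F [-0.73  1.33 12.9 ] t 20.72 open 1.38
```

Firm contact: the clip rests on the glass. Backing off a little, then releasing and rising.

Request:
{"method": "arm_command", "body": {
  "steps": [
    [0,0,-0.06,0,0,0],
    [0,0,-0.12,0,0,0],
    [0,0,-0.12,0,0,0]
  ]
}}

```text
t: 21.02
eef_pos: [652.6, 168.1, 248.3]
tcp_rot: [3.141, -0.0, 1.41]
ft_force: [2.8, 1.7, 5.4]
opening: 0.144
```

Request:
{"method": "arm_command", "body": {
  "steps": [
    [0,0,0,0,0,0],
    [0,0,0,0,0,0],
    [0,0,0,0,0,0],
    [0,0,0,0,0,0],
    [0,0,-0.5,0,0,0],
    [0,0,-1.5,0,0,0],
    [0,0,-4,0,0,0],
    [0,-3,-8,0,0,0],
    [0,-6,-11,0,0,0],
    [0,-10,-11,0,0,0],
    [0,-10,-11,0,0,0],
    [0,-10,-11,0,0,0]
  ],
  "jaw": 4.5
}}

```text
t: 22.02
eef_pos: [552.1, 184.6, 360.2]
tcp_rot: [3.14, -0.001, 1.411]
ft_force: [1.5, 0.5, 0.3]
opening: 0.475
```

```bash
python3 -c "
from h import *
where()
a=read_camera('side')[220:300,262:362]; b=read_camera('top')[160:240,215:315]
cv2.imwrite('pics/f.png',cv2.resize(np.vstack([a,b])[:,:,::-1],None,fx=3.75*1,fy=3.75,interpolation=cv2.INTER_CUBIC))"
```

```text
grip [552.4 184.7 188.9] holder [-7.8000e+01  1.1000e-01  1.8888e+02] yaw [ 1.7991e+02 -4.0000e-02  8.0870e+01] F [1.52 0.48 0.28] t 22.02 open 4.52
```

View pics/f.png

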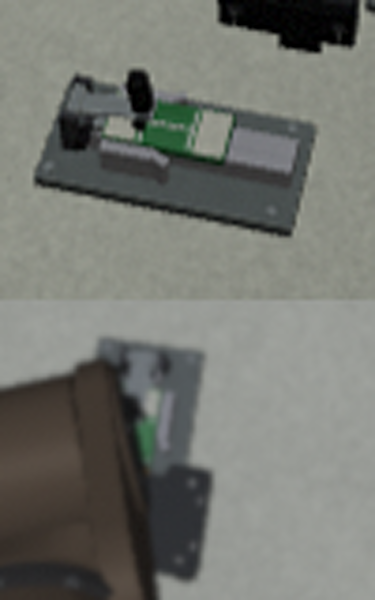

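The clip is down on the glass with the fin nearly upright, the gripper is clear, and the glass lies between the guides. A quick numerical check that the glass did not shift while the clip came down.

Run:
```python
from h import *
a=cv2.resize(cv2.imread("pics/s3.png"),(90,80),interpolation=cv2.INTER_AREA); b=read_camera("side")[220:300,262:352,::-1].copy()
def win(i): return np.float32(cv2.cvtColor(i,cv2.COLOR_BGR2GRAY)[26:46,44:70])
print("glass rear",cv2.phaseCorrelate(win(a),win(b),cv2.createHanningWindow((26,20),cv2.CV_32F)))
def ref(i): return np.float32(cv2.cvtColor(i,cv2.COLOR_BGR2GRAY)[40:64,56:86])
print("plate",cv2.phaseCorrelate(ref(a),ref(b),cv2.createHanningWindow((30,24),cv2.CV_32F)))
```

```text
glass rear ((0.5090944160280131, -0.0656567503144565), 1.026183180897324)
plate ((0.05640672787240142, -0.03455838313989901), 0.9231250713268916)
```

Run:
```python
from h import *
a=cv2.resize(cv2.imread("pics/s3.png"),(90,80),interpolation=cv2.INTER_AREA); b=np.mean([read_camera("side")[220:300,262:352,::-1] for _ in range(3)],0)
for v in(32,35,38,40):
    for i in(a,b): print(v,[int(x) for x in np.asarray(i[v,50:66,2])], "g", [int(x) for x in np.asarray(i[v,34:42,2])])
```

```text
32 [42, 73, 113, 114, 149, 153, 149, 148, 150, 153, 154, 130, 51, 70, 73, 75] g [147, 152, 140, 85, 122, 80, 98, 107]
32 [39, 68, 118, 108, 151, 150, 147, 146, 149, 149, 153, 132, 40, 74, 74, 74] g [136, 57, 7, 17, 28, 65, 103, 115]
35 [95, 129, 117, 152, 152, 150, 148, 149, 150, 151, 136, 61, 112, 126, 124, 119] g [153, 140, 89, 120, 55, 37, 41, 40]
35 [90, 135, 112, 154, 150, 149, 147, 147, 148, 148, 142, 46, 119, 125, 122, 119] g [150, 147, 69, 112, 35, 41, 41, 40]
38 [124, 91, 149, 151, 151, 152, 148, 147, 150, 142, 77, 98, 122, 124, 123, 124] g [78, 76, 64, 51, 30, 30, 36, 38]
38 [132, 76, 154, 147, 150, 151, 147, 147, 149, 145, 70, 97, 123, 122, 122, 122] g [73, 77, 60, 44, 17, 24, 32, 36]
40 [57, 94, 127, 141, 154, 154, 152, 151, 149, 122, 67, 120, 126, 121, 122, 121] g [124, 125, 125, 127, 125, 119, 117, 100]
40 [55, 96, 130, 140, 155, 154, 152, 150, 147, 126, 55, 126, 123, 122, 122, 121] g [125, 125, 125, 125, 125, 116, 117, 105]
```

The glass did not move during clamping (edge profiles match). As a last check that it was home at release, I'll compare its lead edge in the held picture (s2) with the released one (s3), using the measured tool travel.

Run:
```python
from h import *
m=camera_model("side")
def s(i): 
    i=i.astype(float); return i[:,:,1]-(i[:,:,0]+i[:,:,2])/2
t=np.radians(HYAW)
def H(p): d=p[:2]-[HX,HY]; return np.array([np.cos(t)*d[0]+np.sin(t)*d[1],-np.sin(t)*d[0]+np.cos(t)*d[1]])
for n,(ox,oy),c,rows in(("s2",(250,210),(284,310),range(236,288,5)),("s3",(262,220),(158,190),range(176,226,5))):
    I=cv2.GaussianBlur(s(cv2.imread(f"pics/{n}.png")),(0,0),3)
    for v in rows:
        u=c[0]+int(np.argmax(I[v,c[0]:c[1]])); p=((u+.5)/6-.5+ox,(v+.5)/6-.5+oy)
        print(n,v,u,round(I[v,u],1),H(onz(m,p,37)).round(1))
```

```text
s2 236 302 14.4 [25.1 -8.8]
s2 241 298 13.8 [26. -6.]
s2 246 297 16.1 [25.8 -3.5]
s2 251 297 16.3 [25.2 -1.1]
s2 256 295 13.7 [25.3  1.5]
s2 261 292 14.9 [25.8  4.1]
s2 266 291 16.5 [25.6  6.6]
s2 271 291 14.4 [24.9  8.9]
s2 276 287 12.9 [25.9 11.7]
s2 281 286 17.4 [25.6 14.1]
s2 286 287 18.4 [24.6 16.4]
s3 176 177 13.6 [46.  -3.9]
s3 181 177 14.3 [45.3 -1.5]
s3 186 176 10.5 [45.1  1. ]
s3 191 171 11.1 [46.3  3.9]
s3 196 170 15.2 [46.1  6.4]
s3 201 170 14.2 [45.4  8.7]
s3 206 169 10.3 [45.1 11.2]
s3 211 167 12.1 [45.2 13.7]
s3 216 167 16.1 [44.5 16.1]
s3 221 187 14.8 [36.1 16.6]
```

```bash
python3 -c "
from cell import job_done,state
print(job_done(), state()['t'])"
```

```text
the job is handed in; nothing more can be done
the job is handed in; nothing more can be done
```

I handed the job in at about 22 s of the 69 s allowed. The clip was lifted until it stayed up, and the chamber was slid home against the stop. The clip was then eased down onto the glass, and the robot was touching nothing.

**Sliding home:** the glass went along the bed in the leftmost holder with no jamming in the guides. The stop was felt as force rising to about 6 N, which is roughly 1.3 mm of press-back. I eased off to about 3 N before letting go.

**Clip:** I kept hold of the fin all the way down, and it was not released until it rested firmly on the glass. My last 0.6 mm push took the upward reading to 12.9 N. With the spring added, I estimate about 19 N on the glass, below the 25 N chip limit. I backed off to about 5 N before opening the gripper.

**Last checks:**
- The final side view shows the clip down on the glass and the gripper clear.
- The glass's rear edge did not shift while the clip came down. A first automatic comparison suggested about 0.5 px (1 mm), but the edge profiles lined up to well under a pixel. I put the first result down to changed shadow and fin position.
- From the held picture to the released one, the lead edge moved about 20.1 mm. The tool travel to the stop was about 20.3 mm, so they agree within measurement error.
- The pin is hidden under the glass, so I could not confirm directly that it is flush. A gap of a few tenths of a millimetre would not show.
- I planned every path clear of the jar, bottle and box and felt no contact with them, but I took no final picture of them.

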